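Cap the punch tubes

TASK

Three metal punch tubes of slightly different widths stand in the rack, and the two look-alike wooden caps each fit only one of them. First take the wooden slicker off the tops of the tubes and lay it flat in the green tool tray; then find by trial which tube each cap belongs to and leave both caps upright and fully home on their tubes (the tube left over has no cap and stays open). Leave the hide weight, thread spool, glue jar and awl where they stand.

Things in the scene. Friction and masses are not known exactly. Their poses are not given: they have to be found in the camera images.
- rack: dark wooden block, fixed, 85 (x) by 270 (y) by 40 high, carrying three upright fixed aluminium tubes in a row along its y axis, 90 apart. Origin under its centre, on the table. All tubes end 95 above the table, with 4 thick walls; their outside diameters are 47, 55 and 63, in any order.
- mouth_left (a point): centre of the open mouth of the rack's +y tube, level with its rim (95 above the table); fixed to the rack, axes as the rack's
- mouth_mid (a point): centre of the open mouth of the middle tube, level with its rim (95 above the table); fixed to the rack, axes as the rack's
- mouth_right (a point): centre of the open mouth of the rack's -y tube, level with its rim (95 above the table); fixed to the rack, axes as the rack's
- cap_a: upright wooden cap, 74 across, round about z, 0.12 kg. Origin: axis, at the bottom. Inner plug z 0-18 (foot bevelled), outer skirt 4-18 (foot bevelled inside), plate 18-24 (its top at 24), then the knob to grip, 28 across with straight sides, 24-56. The tube's wall enters the ring gap between plug and skirt, 2 play: it fits one tube only; which one does not show from outside.
- cap_b: second cap, same look, outer sizes and origin as cap_a, but fits another tube. Either cap, let down on its own tube, slides on freely or with a light push until the plate rests on the rim: origin 18 below the rim. On a wrong tube, wider or narrower, it stops 13 to 18 higher than that.
- slicker: pale beech edge slicker, a straight bar of 200 (x, its length) by 24 (y) by 26 (z), with three dark bands near its +x end. Origin at the centre of its underside. At the start it lies loose across the three tube mouths, about along the row. 0.1 kg.
- slicker_mid (a point): the centre of the slicker's volume, 13 above its origin
- tray: green open tool tray, fixed, empty, 240 (x) by 110 (y) by 30 high outside, walls and floor 5 thick. Origin under its centre, on the table.
- weight: brass hide weight with a knob, 60 diameter, 70 tall, upright; origin under its centre. Bystander.
- spool: orange thread spool, 56 diameter, 72 tall, upright; origin under its centre. Bystander.
- glue: amber glue jar with black lid, 60 diameter, 85 tall; origin under its centre, on the robot's side of the rack. Bystander.
- awl: awl with wooden handle, 140 long, lying along its x; origin beneath it. Bystander.
Things that resemble listed ones, but are neither listed nor needed, are in the scene too. Leave any purple, red or turquoise look-alike of the cap_a alone.

How it is judged:
By the outcome, as a careful person would: the job done as asked, in the order asked, and still so for the second after the job is handed in, with the robot touching nothing.
It also fails if it takes over 72 s, if anything falls off the work surface, if the arm or the gripper's body presses on something with over 40 N, if the wrist force passes 120 N, or if a joint passes its speed limit or range.

ROBOT

A 6-joint arm with a two-finger parallel gripper is mounted at the origin on the work surface. World frame = base frame: x ahead of the robot, y to its left, z up, the work surface at z = 0. Lengths are in m, angles in degrees, forces in N, time in s.
With the tool pointing down it reaches from about 0.4 to 0.825 m from the base axis. Payload 7 kg.
Tool frame: the origin (TCP) lies between the finger pads; the fingertips stand 19 mm ahead of it and the grasp point (between the pads) is the TCP; y points along the fingers, x is the direction in which the jaws open and shut, and the axes are right-handed (so a half turn about y gives the same grasp; the last joint's range is limited). The gripper opens to 88 mm and grips with 3 to 60 N. Pads are 19 mm wide; open, the fingers measure 130 mm over their backs; the gripper's body (78 mm by 193 mm) begins 47 mm behind the grasp point.
Start: joints at [93.455, 20.546, 0.682, 0, -70.136, -16.507], TCP at [0.152, 0.658, 0.246] pointing down, gripper open.
Joint ranges: [-176.03, 176.03], [-82.01, 121.73], [-58.28, 71.71], [-173.87, 95.51], [-174.79, -0.11], [-173.66, 173.66]. Speed limits (degrees/s): [136.94, 136.94, 172.46, 180, 180, 180].

INTERFACE

Orientations are given as [roll, pitch, yaw] about the fixed x, y, z axes, in that order (R = Rz(yaw) Ry(pitch) Rx(roll)).
In Python, from plant import r gives the robot as it stands. The module is installed in compiled form; this text tells all that it offers.
- The arm moves only by the tool jog_arm, never from a script. Its argument "steps" is a list of rows, each a list of 5 numbers: the closure, from 0 (fully open) to 1 (shut), then the shift along the tool's x, y, z in m, then the turn about the tool's y in degrees. In form: [[jaw, x, y, z, turn], ...]. A call has 1 to 12 rows; each row shifts and turns the commanded pose from where the row before left it, along the tool's axes as they then stand; what a row does not reach is not made up. A row lasts 1/12 s, in which the tool goes at most 41.7 mm and 7.16 degrees, less where a joint would pass 70% of its speed; a pose out of reach is approached as far as the arm can. A call with a gripper value outside its range is refused whole. The fingers move at their own pace and stop on an object; "squeeze" is the grip in N (left out, the last holds). Time passes only in rows, so rows that do not move let the fingers close. It gives the time, the measured TCP pose, the force and the opening at its end, in the units of the state.
- r.get_state(): the state, without advancing time (a new reading comes with each control period).
- r.capture(name): name is "scene" or "top" or "wrist"; returns a dict with "image" (400x640x3 uint8, red, green, blue), "vfov" (degrees; the focal length in pixels is half the picture's height over the tangent of half this angle, whatever the lens; pixels are square), "cx", "cy" (the principal point, pixels), "D" ([k1, k2, p1, p2, k3] as OpenCV has them; the pictures are not rectified), "R" (3x3) and "t" (3): a world point X has camera coordinates R X + t; the wrist camera has in their place "tool_from_camera" (4x4, takes a point from camera to tool coordinates, whose origin is the TCP and whose axes are the tool frame's). Camera axes: x right, y down, z forward; pixel columns grow to the right and rows downward; lengths in m; the calibration is good to about 2 mm. A picture is of the moment at which its call begins: read the wrist's pose just before it. There is no depth.
- r.close_job(): hands the job in, once; it reports no verdict.
The state is a dict: "time_s": time; "joints": joint angles; "qd": joint speeds; "joint_torque": joint torques, N m; "tcp_pos": TCP position; "eef_rot": TCP orientation; "contact_force": force on the tool from outside, world axes, zero at the start; "moment": the same for the moment, N m; "gripper_width": finger opening in m.
Only numpy, scipy, OpenCV 4.12 (cv2) and the standard library are available. Lean on these libraries where they do the work, as an engineer would, in place of code of your own. Each camera call takes 0.05 s, during which the arm holds its last target.

## Working session

There is one attempt and no reset: what is moved stays moved. The work goes in short steps, Python scripts to look and compute and a tool call to move; the robot and the scene stay as the last step left them, time stands still between calls to the robot, and variables do not carry over. Pictures are saved under pics/ and viewed, and the job is handed in when it is done.

Besides the shell and the picture viewer there is one more tool, called after "Emit:" as a command line: name --pt "numbers of a row" for each row, then --argument value for the rest. jog_arm: Moves the arm, as the interface text tells. Its arguments: {"type":"object","properties":{"steps":{"type":"array","items":{"type":"array","items":{"type":"number"}}},"squeeze":{"type":"number"}},"required":["steps"]}

```bash
mkdir -p pics; python3 - <<'E'
from plant import r
import cv2,json
print(r.get_state())
for n in ("scene","top","wrist"):
    c=r.capture(n); cv2.imwrite(f"pics/{n}0.png",c["image"][:,:,::-1])
    print(n,{k:(v.tolist() if hasattr(v,'tolist') else v) for k,v in c.items() if k!="image"})
E
```

```text
{'time_s': 0.0, 'joints': array([ 9.34552713e+01,  2.05926047e+01,  6.31621872e-01, -2.20772230e-02,
       -7.01363010e+01, -1.65082563e+01]), 'qd': array([-0.1241747 ,  0.03328135,  0.02322875,  0.01824135,  0.06924404,
        0.01276305]), 'joint_torque': array([ 5.16867863e-05, -5.82704008e+01,  2.93071014e+01,  6.99741930e+00,
        7.19486197e-03, -1.48699041e-04]), 'tcp_pos': array([0.15234469, 0.65708597, 0.24458697]), 'eef_rot': array([-8.99922516e+01, -9.91714984e-02, -1.03060511e+02]), 'contact_force': array([-0.21889231,  0.09590634,  0.00516093]), 'moment': array([ 0.01690312, -0.00073124, -0.01501941]), 'gripper_width': 0.08761702356897902}
scene {'vfov': 43.22406828664879, 'cx': 319.06853464236667, 'cy': 198.363918964458, 'D': [-0.12511939623081705, 0.0, 0.0, 0.0, 0.0], 'R': [[-0.0979638011379167, 0.99506911765114, -0.015509505588263512], [0.5336715655057755, 0.03937259731626674, -0.844774797653899], [-0.8399986629972844, -0.09103433241119953, -0.5348971830971089]], 't': [0.029955587283603105, -0.21121914861683308, 1.8577004166257485]}
top {'vfov': 48.04175521984108, 'cx': 318.1652438145467, 'cy': 196.2815745350196, 'D': [0.016870224040097862, 0.0, 0.0, 0.0, 0.0], 'R': [[-0.0020756736553343845, -0.9996691483534992, 0.025637578065539485], [-0.998597313502537, 0.0007156850877925801, -0.05294235790339333], [0.05290649340480269, -0.02571150763851064, -0.9982684114658555]], 't': [0.0019819867026308405, 0.5489728350320344, 1.1790578966568466]}
wrist {'vfov': 71.14689665397792, 'cx': 319.50354153741165, 'cy': 199.46831555931595, 'D': [-0.01186713982453873, 0.0, 0.0, 0.0, 0.0], 'tool_from_camera': [[0.9999975786594737, 0.0002221137015557398, -0.0021893699308282834, 7.711089794759651e-05], [0.0021545513207990364, -0.30130002972673536, 0.9535269529464151, -0.1391156893702753], [-0.0004478658241892535, -0.9535293612428369, -0.30129977873213176, 0.08090854309506315], [0.0, 0.0, 0.0, 1.0]]}
```

View pics/scene0.png

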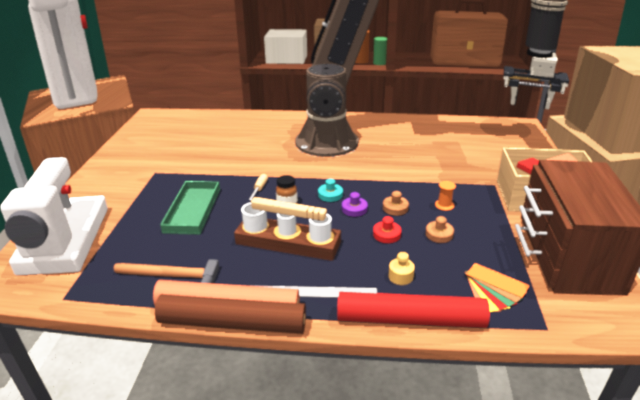

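View pics/top0.png

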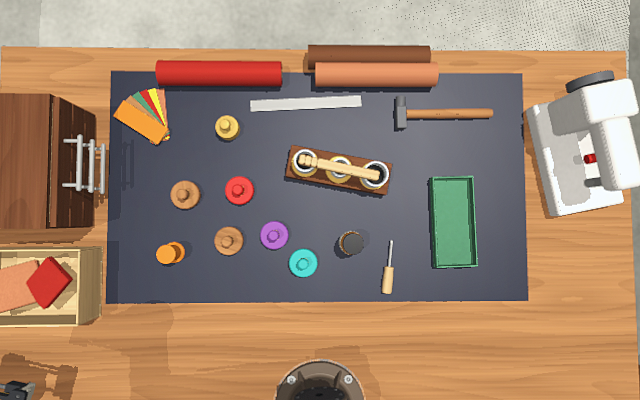

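View pics/wrist0.png

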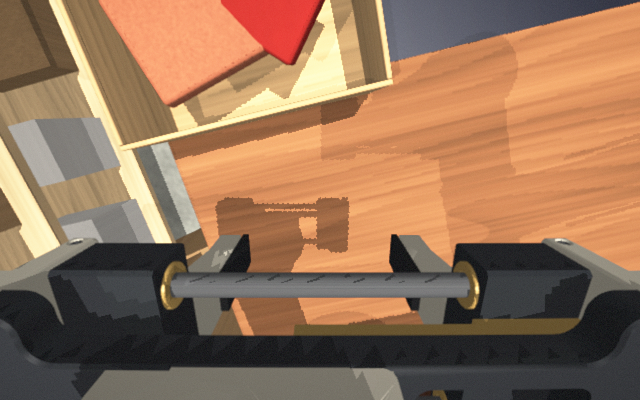

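```bash
cat > h.py <<'E'
from plant import r
import cv2,numpy as np
from scipy.spatial.transform import Rotation as Ro
def cap(n,save=None):
    s=r.get_state(); c=r.capture(n)
    T=np.eye(4)
    if n=="wrist":
        W=np.eye(4); W[:3,:3]=Ro.from_euler('xyz',s['eef_rot'],degrees=True).as_matrix(); W[:3,3]=s['tcp_pos']
        T=W@np.array(c['tool_from_camera'])
    else:
        Rm=np.array(c['R']); T[:3,:3]=Rm.T; T[:3,3]=-Rm.T@np.array(c['t'])
    f=200/np.tan(np.radians(c['vfov']/2)); K=np.array([[f,0,c['cx']],[0,f,c['cy']],[0,0,1]])
    c.update(T=T,K=K); c['bgr']=np.ascontiguousarray(c['image'][:,:,::-1])
    if save: cv2.imwrite(f"pics/{save}.png",c['bgr'])
    np.savez(f"last_{n}.npz",T=T,K=K,D=np.array(c['D']),bgr=c['bgr'])
    return c
def last(n):
    return {k:v for k,v in np.load(f"last_{n}.npz").items()}
def px2w(c,uv,z):
    p=cv2.undistortPoints(np.array(uv,float).reshape(-1,1,2),c['K'],np.array(c['D'])).reshape(-1,2)
    d=np.c_[p,np.ones(len(p))]@c['T'][:3,:3].T; o=c['T'][:3,3]
    return (o+d*((z-o[2])/d[:,2])[:,None])[:,:2]
def w2px(c,X):
    Ti=np.linalg.inv(c['T']); 
    return cv2.projectPoints(np.array(X,float).reshape(-1,3),cv2.Rodrigues(Ti[:3,:3])[0],Ti[:3,3],c['K'],np.array(c['D']))[0].reshape(-1,2)
def up(c,x0,y0,x1,y1,s,name):
    cv2.imwrite(f"pics/{name}.png",cv2.resize(c['bgr'][y0:y1,x0:x1],None,fx=s,fy=s,interpolation=cv2.INTER_CUBIC))
def delta(pos,yaw=None):
    """shift in tool axes from present pose to world pos; turn deg"""
    s=r.get_state(); M=Ro.from_euler('xyz',s['eef_rot'],degrees=True).as_matrix()
    t=0 if yaw is None else (-(yaw-s['eef_rot'][2])+180)%360-180
    return np.round(M.T@(np.array(pos)-s['tcp_pos']),4), round(t,2)
E
python3 - <<'E'
from h import *
c=cap("top"); up(c,150,110,410,290,3,"t1")
hsv=cv2.cvtColor(c['bgr'],cv2.COLOR_BGR2HSV)
for u,v in [(185,195),(229,241),(239,190),(340,170),(303,158),(328,164),(452,222),(227,128),(192,195),(350,240),(388,180)]: print((u,v),hsv[v,u])
E
```

```text
(185, 195) [ 14 142 194]
(229, 241) [ 14 140 206]
(239, 190) [  1 174 248]
(340, 170) [ 22  81 251]
(303, 158) [ 20  86 249]
(328, 164) [ 20  90 247]
(452, 222) [ 71  97 169]
(227, 128) [ 20 155 158]
(192, 195) [ 14 142 194]
(350, 240) [ 0  0 96]
(388, 180) [ 11 177 118]
```

View pics/t1.png

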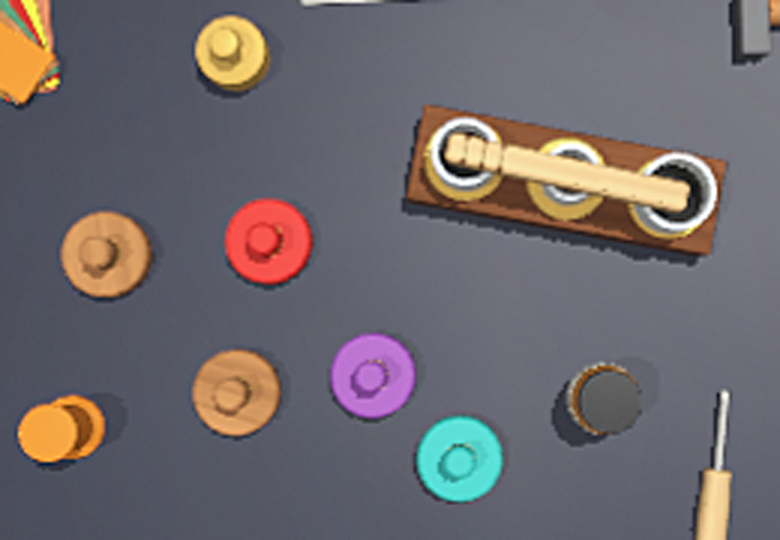

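```bash
python3 - <<'E'
from h import *
c=last("top"); hsv=cv2.cvtColor(c['bgr'],cv2.COLOR_BGR2HSV)
def comps(m,lo):
    n,l,st,ce=cv2.connectedComponentsWithStats(m.astype(np.uint8)); 
    return [(i,st[i],ce[i],l==i) for i in range(1,n) if st[i][4]>lo]
H,S,V=[hsv[:,:,i].astype(int) for i in range(3)]
# caps: plate outline
m=(abs(H-13)<6)&(S>90)&(V>110); m[:180]=0;m[275:]=0;m[:,:160]=0;m[:,260:]=0
for i,st,ce,mm in comps(m,200):
    cs=cv2.findContours(mm.astype(np.uint8),cv2.RETR_EXTERNAL,cv2.CHAIN_APPROX_NONE)[0][0].reshape(-1,2)
    w=px2w(c,cs,.024); (x,y),rad=cv2.minEnclosingCircle(w.astype(np.float32)); el=cv2.fitEllipse(w.astype(np.float32)*1000)
    print("cap",st,ce,x,y,rad,el)
# tray
m=(abs(H-71)<15)&(S>70); 
for i,st,ce,mm in comps(m,1000):
    cs=cv2.findContours(mm.astype(np.uint8),cv2.RETR_EXTERNAL,cv2.CHAIN_APPROX_NONE)[0][0].reshape(-1,2)
    print("tray",st,cv2.minAreaRect((px2w(c,cs,.03)*1000).astype(np.float32)))
# slicker
m=(abs(H-20)<6)&(S>50)&(S<125)&(V>200); m[:145]=0;m[200:]=0;m[:,:280]=0;m[:,400:]=0
m=cv2.morphologyEx(m.astype(np.uint8),cv2.MORPH_CLOSE,np.ones((3,3)))
for i,st,ce,mm in comps(m,100):
    cs=cv2.findContours(mm.astype(np.uint8),cv2.RETR_EXTERNAL,cv2.CHAIN_APPROX_NONE)[0][0].reshape(-1,2)
    print("slick",st,ce,cv2.minAreaRect((px2w(c,cs,.121)*1000).astype(np.float32)))
# rims
for u,v in [(305,160),(339,169),(375,175)]:
    m=(S<40)&(V>150); mm=np.zeros_like(m); mm[v-18:v+18,u-18:u+18]=m[v-18:v+18,u-18:u+18]
    pts=np.argwhere(mm)[:,::-1]; hull=cv2.convexHull(pts.astype(np.float32)).reshape(-1,2)
    w=px2w(c,hull,.095)*1000; print("rim",cv2.fitEllipse(w.astype(np.float32)),cv2.minEnclosingCircle(w.astype(np.float32)))
E
```

```text
cap [170 181  30  28 639] [184.46322379 194.32707355] 0.5541893243789673 0.3509872257709503 0.037907686084508896 ((553.7741088867188, 351.0287170410156), (71.95504760742188, 73.90325164794922), 9.749751091003418)
cap [214 227  29  28 646] [228.22755418 240.41795666] 0.4333321154117584 0.23610681295394897 0.03780178353190422 ((433.3548583984375, 236.36553955078125), (71.58451080322266, 73.21788024902344), 24.558557510375977)
cap [160 242  25  22 453] [171.30242826 252.66225166] 0.4001583456993103 0.38370460271835327 0.03530310094356537 ((402.3349609375, 382.9553527832031), (54.04757308959961, 67.68344116210938), 18.26873779296875)
tray [ 429  176   49   92 4020] ((481.98760986328125, -353.79449462890625), (239.6381378173828, 117.3979721069336), 1.7361868619918823)
slick [299 155  81  25 741] [339.26180837 166.83670715] ((621.3833618164062, -48.18645477294922), (197.37985229492188, 35.63151168823242), 77.67911529541016)
rim ((634.5563354492188, 37.392704010009766), (54.577369689941406, 57.84239196777344), 87.91834259033203) ((634.720458984375, 37.20227813720703), 28.847015380859375)
rim ((618.2067260742188, -51.136314392089844), (43.08211135864258, 47.915367126464844), 80.02527618408203) ((617.75390625, -51.29121398925781), 23.779258728027344)
rim ((601.7389526367188, -139.99609375), (63.759490966796875, 64.70745086669922), 50.27908706665039) ((601.620849609375, -139.92311096191406), 32.50983428955078)
```

```bash
python3 - <<'E'
from h import *
d,t=delta((.615,-.049,.245),-192); print(d,t,d/24)
c=last("top"); 
up(c,165,175,250,260,7,"crop_caps")
E
```

```text
[5.836e-01 6.000e-04 6.102e-01] 88.95 [2.43166667e-02 2.50000000e-05 2.54250000e-02]
```

View pics/crop_caps.png

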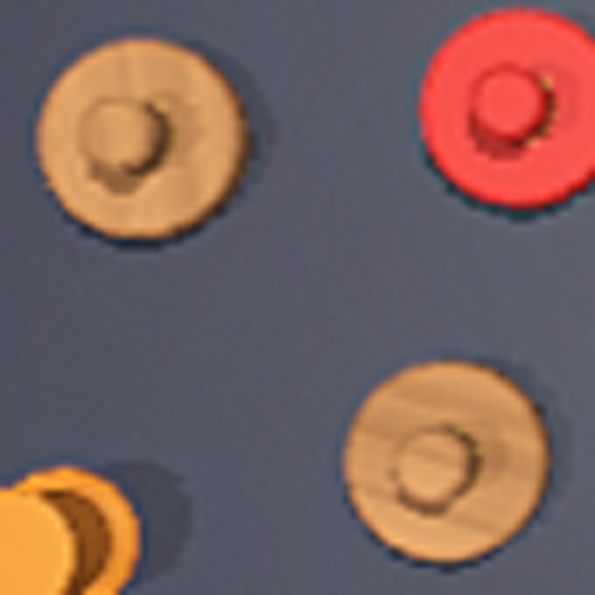

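Cap candidates in the top view are wood at (185,195) and (229,241), red at (239,190), purple at (274,235), turquoise at (303,263), and the brass weight at (227,128). I take the two wooden ones, and the crop shows both with a wooden plate and knob. For the slicker the candidates are the pale banded bar at (340,167), the steel ruler at (305,103) and the leather rolls above. I take the bar on the tubes.

Emit:
jog_arm --pt "0 0.0243 0 0.0254 0" --pt "0 0.0243 0 0.0254 0" --pt "0 0.0243 0 0.0254 0" --pt "0 0.0243 0 0.0254 0" --pt "0 0.0243 0 0.0254 0" --pt "0 0.0243 0 0.0254 0" --pt "0 0.0243 0 0.0254 0" --pt "0 0.0243 0 0.0254 0" --pt "0 0.0243 0 0.0254 0" --pt "0 0.0243 0 0.0254 0" --pt "0 0.0243 0 0.0254 0" --pt "0 0.0243 0 0.0254 0" --squeeze 20

```text
time_s: 1.2
tcp_pos: [0.384, 0.303, 0.2457]
eef_rot: [-90.0, 0.0, -103.0]
contact_force: [0.2, 0.5, -0.6]
gripper_width: 0.0876
```

Emit:
jog_arm --pt "0 0.0243 0 0.0254 0" --pt "0 0.0243 0 0.0254 0" --pt "0 0.0243 0 0.0254 0" --pt "0 0.0243 0 0.0254 0" --pt "0 0.0243 0 0.0254 0" --pt "0 0.0243 0 0.0254 0" --pt "0 0.0243 0 0.0254 0" --pt "0 0.0243 0 0.0254 0" --pt "0 0.0243 0 0.0254 0" --pt "0 0.0243 0 0.0254 0" --pt "0 0.0243 0 0.0254 0" --pt "0 0.0243 0 0.0254 0"

```text
time_s: 2.2
tcp_pos: [0.6152, -0.05, 0.2455]
eef_rot: [-90.0, 0.0, -103.1]
contact_force: [1.5, 0.9, 0.7]
gripper_width: 0.0877
```

Emit:
jog_arm --pt "0 0 0 0 7" --pt "0 0 0 0 7" --pt "0 0 0 0 7" --pt "0 0 0 0 7" --pt "0 0 0 0 7" --pt "0 0 0 0 7" --pt "0 0 0 0 7" --pt "0 0 0 0 7" --pt "0 0 0 0 7" --pt "0 0 0 0 7" --pt "0 0 0 0 7" --pt "0 0 0 0 7"

```text
time_s: 3.2
tcp_pos: [0.6145, -0.0483, 0.2454]
eef_rot: [-90.0, -0.0, 172.6]
contact_force: [0.0, -0.1, -0.4]
gripper_width: 0.0878
```

Emit:
jog_arm --pt "0.2 0 0 0 5" --pt "0.2 0 0 0 0"

```text
time_s: 3.37
tcp_pos: [0.6144, -0.0483, 0.2454]
eef_rot: [-90.0, -0.0, 167.7]
contact_force: [-0.3, -0.4, -0.2]
gripper_width: 0.0792
```

```bash
python3 - <<'E'
from h import *
s=r.get_state(); print(s['time_s'],s['tcp_pos'],s['eef_rot'],s['contact_force'],s['gripper_width'])
c=cap("wrist","w1")
E
```

```text
3.3667 [ 0.61443479 -0.04827132  0.24538287] [-8.99970730e+01 -2.21254296e-02  1.67717023e+02] [-0.2669205  -0.42372153 -0.18108651] 0.07915610490045177
```

View pics/w1.png

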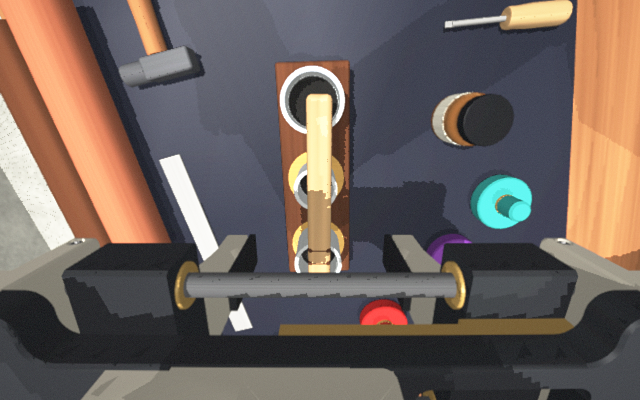

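```bash
python3 - <<'E'
from h import *
c=last("wrist"); hsv=cv2.cvtColor(c['bgr'],cv2.COLOR_BGR2HSV)
H,S,V=[hsv[:,:,i].astype(int) for i in range(3)]
m=(abs(H-20)<7)&(S>40)&(S<150)&(V>150)
for v in range(96,184,11):
    u=np.where(m[v,295:345])[0]+295; w=px2w(c,[(u.min()-.5,v),(u.max()+.5,v)],.121); print(v,u.min(),u.max(),w.round(4).tolist(),w.mean(0).round(4))
m2=np.argwhere(m[85:130,300:340]); e=m2[:,0].min()+85; print("end",e,px2w(c,[(319,e)],.121))
def rim(box):
    u0,v0,u1,v1=box; mm=(S<40)&(V>140); p=np.argwhere(mm[v0:v1,u0:u1])[:,::-1]+[u0,v0]
    h=cv2.convexHull(p.astype(np.float32)).reshape(-1,2); w=px2w(c,h,.095)*1000
    print("rim",cv2.minEnclosingCircle(w.astype(np.float32)),cv2.fitEllipse(w.astype(np.float32)))
rim((275,60,350,140)); rim((288,165,346,214))
E
```

```text
96 307 330 [[0.6046, -0.1427], [0.5838, -0.1381]] [ 0.5942 -0.1404]
107 306 331 [[0.6076, -0.1338], [0.5848, -0.1289]] [ 0.5962 -0.1313]
118 306 331 [[0.6097, -0.1246], [0.5867, -0.1196]] [ 0.5982 -0.1221]
129 306 331 [[0.6119, -0.1151], [0.5886, -0.1101]] [ 0.6003 -0.1126]
140 306 331 [[0.6142, -0.1055], [0.5906, -0.1003]] [ 0.6024 -0.1029]
151 307 331 [[0.6156, -0.0954], [0.5927, -0.0904]] [ 0.6041 -0.0929]
162 306 338 [[0.6189, -0.0855], [0.5883, -0.0788]] [ 0.6036 -0.0822]
173 298 342 [[0.6288, -0.0768], [0.5866, -0.0676]] [ 0.6077 -0.0722]
end 94 [[ 0.5933995  -0.14192988]]
rim ((601.25048828125, -136.26589965820312), 34.18164825439453) ((601.1600952148438, -137.74288940429688), (62.71383285522461, 66.46783447265625), 6.821429252624512)
rim ((617.9995727539062, -53.56024932861328), 26.008914947509766) ((617.1668701171875, -52.71906280517578), (46.42864990234375, 54.29909133911133), 167.94747924804688)
```

Emit:
jog_arm --pt "0.3 0 0.035 0 0" --pt "0.4 0 0.035 0 0" --pt "0.5 0 0.03 0 0" --pt "0.5 0 0.026 0 0" --pt "0.6 0 0 0 0" --pt "1 0 0 0 0" --pt "1 0 0 0 0" --pt "1 0 0 0 0" --pt "1 0 0 0 0" --pt "1 0 0 0 0" --pt "1 0 0 0 0" --squeeze 20

```text
time_s: 4.33
tcp_pos: [0.6149, -0.0482, 0.1205]
eef_rot: [-90.0, 0.1, 168.0]
contact_force: [-0.7, 0.9, 3.5]
gripper_width: 0.0239
```

Emit:
jog_arm --pt "1 0 -0.03 0 0" --pt "1 0 -0.035 0 0" --pt "1 0 -0.035 0 0" --pt "1 0 -0.02 0 0"

```text
time_s: 4.67
tcp_pos: [0.6156, -0.0484, 0.2439]
eef_rot: [-90.1, 0.2, 168.0]
contact_force: [0.6, 0.1, -1.0]
gripper_width: 0.0238
```

```bash
python3 - <<'E'
from h import *
s=r.get_state(); print(s['tcp_pos'],s['gripper_width'])
d,t=delta((.482,-.354,.24),91.7); print(d,t,d/10)
E
```

```text
[ 0.61561512 -0.0484025   0.24389149] 0.02384414915290744
[0.0671 0.0033 0.3267] 76.28 [0.00671 0.00033 0.03267]
```

Emit:
jog_arm --pt "1 0.0067 0 0.0327 0" --pt "1 0.0067 0 0.0327 0" --pt "1 0.0067 0 0.0327 0" --pt "1 0.0067 0 0.0327 0" --pt "1 0.0067 0 0.0327 0" --pt "1 0.0067 0 0.0327 0" --pt "1 0.0067 0 0.0327 0" --pt "1 0.0067 0 0.0327 0" --pt "1 0.0067 0 0.0327 0" --pt "1 0.0067 0 0.0327 0"

```text
time_s: 5.5
tcp_pos: [0.4797, -0.3553, 0.2397]
eef_rot: [-90.0, 0.0, 168.0]
contact_force: [0.2, 0.4, -0.9]
gripper_width: 0.0231
```

Emit:
jog_arm --pt "1 0 0 0 7" --pt "1 0 0 0 7" --pt "1 0 0 0 7" --pt "1 0 0 0 7" --pt "1 0 0 0 7" --pt "1 0 0 0 7" --pt "1 0 0 0 7" --pt "1 0 0 0 7" --pt "1 0 0 0 7" --pt "1 0 0 0 7" --pt "1 0 0 0 6" --pt "1 0 0 0 0"

```text
time_s: 6.5
tcp_pos: [0.4806, -0.3539, 0.2396]
eef_rot: [-90.0, -0.0, 91.7]
contact_force: [0.1, 0.2, -1.1]
gripper_width: 0.0237
```

```bash
python3 - <<'E'
from h import *
c=cap("wrist","w2"); c=cap("top","t2"); c=last("top"); up(c,280,140,540,300,3,"t2c")
s=r.get_state(); print(s['tcp_pos'],s['eef_rot'])
c=last("wrist"); t=.482,-.354
E
```

```text
[ 0.48065202 -0.35397732  0.23955308] [-8.99967567e+01 -9.21561143e-03  9.21619758e+01]
```

View pics/w2.png

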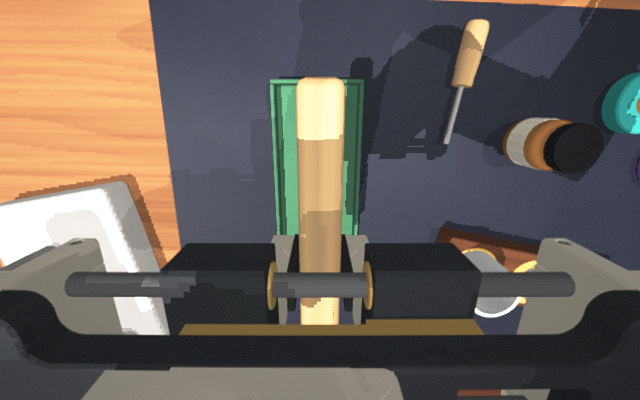

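View pics/t2c.png

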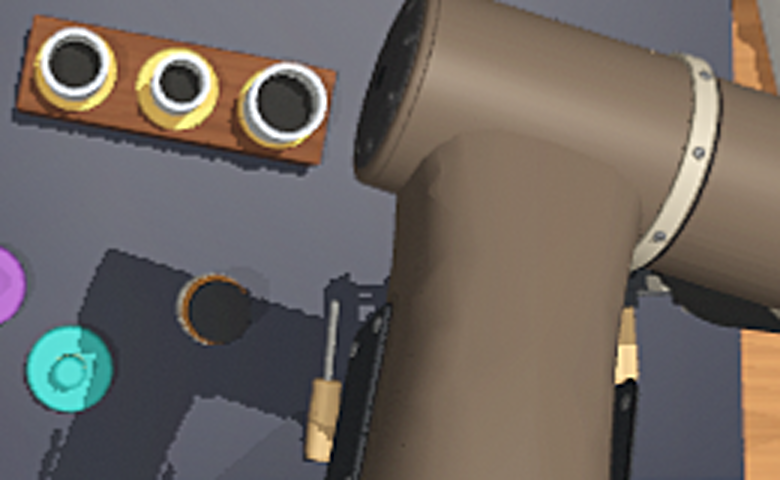

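```bash
python3 - <<'E'
from h import *
c=last("wrist")
print("tray near edges z.03",px2w(c,[(271,84),(363.5,84),(277,230),(356,230)],.03).round(4).tolist(), px2w(c,[(317,80)],.03))
print(px2w(c,[(317,79)],.24-.011-.013+.026), "slicker end at z .24")
c=last("top"); hsv=cv2.cvtColor(c['bgr'],cv2.COLOR_BGR2HSV); S,V=hsv[:,:,1],hsv[:,:,2]
for u,v in [(305,160),(340,168),(375,175)]:
    m=((S<45)&(V>150)).astype(np.uint8); mm=np.zeros_like(m); mm[v-17:v+17,u-17:u+17]=m[v-17:v+17,u-17:u+17]
    n,l,st,ce=cv2.connectedComponentsWithStats(mm); k=1+st[1:,4].argmax()
    cs,hi=cv2.findContours((l==k).astype(np.uint8),cv2.RETR_CCOMP,cv2.CHAIN_APPROX_NONE)
    for q in cs:
        if len(q)>15:
            w=(px2w(c,q.reshape(-1,2),.095)*1000).astype(np.float32); print(len(q),cv2.fitEllipse(w))
E
```

```text
tray near edges z.03 [[0.3692, -0.4124], [0.3661, -0.3052], [0.5528, -0.4085], [0.5498, -0.3015]] [[ 0.36337769 -0.35926046]]
[[ 0.38398947 -0.3574377 ]] slicker end at z .24
64 ((634.8209228515625, 37.11450958251953), (53.90778350830078, 56.09233856201172), 85.26697540283203)
52 ((634.6705932617188, 37.0503044128418), (46.19741439819336, 46.560585021972656), 37.270267486572266)
52 ((617.7837524414062, -51.05156326293945), (45.92103958129883, 47.049800872802734), 28.47884750366211)
44 ((618.2852783203125, -51.14571762084961), (38.119110107421875, 39.04685592651367), 110.91568756103516)
72 ((601.7236938476562, -139.6430206298828), (62.71102523803711, 64.00192260742188), 28.66223907470703)
61 ((601.8880004882812, -139.41786193847656), (53.525535583496094, 54.494895935058594), 88.95804595947266)
```

Emit:
jog_arm --pt "1 -0.001 0.035 0 0" --pt "1 0 0.04 0 0" --pt "1 0 0.04 0 0" --pt "1 0 0.04 0 0" --pt "1 0 0.03 0 0" --pt "1 0 0.015 0 0" --pt "1 0 0.0075 0 0" --pt "1 0 0 0 0" --pt "1 0 0 0 0"

```text
time_s: 7.35
tcp_pos: [0.4813, -0.3553, 0.0324]
eef_rot: [-90.0, 0.0, 92.1]
contact_force: [1.2, -0.1, -0.7]
gripper_width: 0.0239
```

Emit:
jog_arm --pt "0.62 0 0 0 0" --pt "0.62 0 0 0 0" --pt "0.62 0 0 0 0" --pt "0.62 0 0 0 0"

```text
time_s: 7.68
tcp_pos: [0.4812, -0.3553, 0.0328]
eef_rot: [-90.1, 0.0, 92.0]
contact_force: [0.2, 0.1, -0.5]
gripper_width: 0.0331
```

Now up, and over to the caps. I check the slicker on the way.

Emit:
jog_arm --pt "0.62 0 -0.02 0 0" --pt "0.62 0 -0.035 0 0" --pt "0.6 0 -0.04 0 0" --pt "0.5 0 -0.04 0 0" --pt "0.4 0 -0.04 0 0" --pt "0.4 0 -0.02 0 0"

```text
time_s: 8.18
tcp_pos: [0.4822, -0.3561, 0.2333]
eef_rot: [-90.4, 0.2, 92.0]
contact_force: [0.7, -0.4, 0.9]
gripper_width: 0.0493
```

```bash
python3 - <<'E'
from h import *
c=cap("wrist","w3")
d,t=delta((.433,.236,.22),168); print(d,t,d/16)
E
```

```text
[0.5942 0.0121 0.0295] -75.99 [0.0371375  0.00075625 0.00184375]
```

View pics/w3.png

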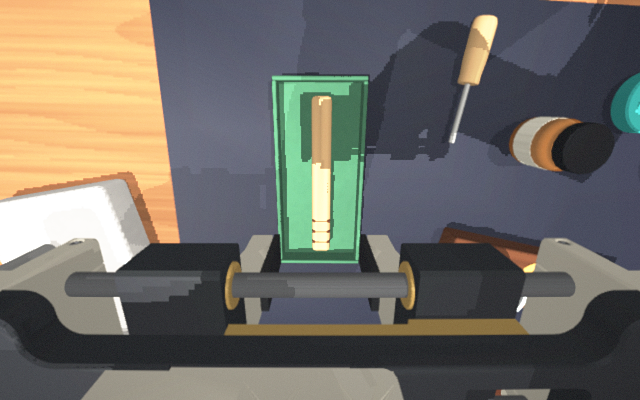

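The slicker lies flat on the tray floor, with its ends at (321,97) and (320,248) inside the green walls. Next is the nearer cap, the one at (229,241) in the top view.

Emit:
jog_arm --pt "0.4 0.037 0 0.0018 0" --pt "0.4 0.037 0 0.0018 0" --pt "0.4 0.037 0 0.0018 0" --pt "0.4 0.037 0 0.0018 0" --pt "0.4 0.037 0 0.0018 0" --pt "0.4 0.037 0 0.0018 0" --pt "0.4 0.037 0 0.0018 0" --pt "0.4 0.037 0 0.0018 0"

```text
time_s: 8.9
tcp_pos: [0.4558, -0.0582, 0.2275]
eef_rot: [-90.1, -0.0, 91.9]
contact_force: [0.8, 1.4, -0.0]
gripper_width: 0.0524
```

Emit:
jog_arm --pt "0.4 0.037 0 0.0018 0" --pt "0.4 0.037 0 0.0018 0" --pt "0.4 0.037 0 0.0018 0" --pt "0.4 0.037 0 0.0018 0" --pt "0.4 0.037 0 0.0018 0" --pt "0.4 0.037 0 0.0018 0" --pt "0.4 0.037 0 0.0018 0" --pt "0.4 0.037 0 0.0018 0"

```text
time_s: 9.57
tcp_pos: [0.4312, 0.2374, 0.2276]
eef_rot: [-90.0, -0.1, 92.0]
contact_force: [0.9, -1.0, 0.1]
gripper_width: 0.0524
```

Emit:
jog_arm --pt "0.4 0 0 0 -7" --pt "0.4 0 0 0 -7" --pt "0.4 0 0 0 -7" --pt "0.4 0 0 0 -7" --pt "0.4 0 0 0 -7" --pt "0.4 0 0 0 -7" --pt "0.4 0 0 0 -7" --pt "0.4 0 0 0 -7" --pt "0.4 0 0 0 -7" --pt "0.4 0 0 0 -7" --pt "0.4 0 0 0 -6" --pt "0.4 0 0 0 0"

```text
time_s: 10.57
tcp_pos: [0.4319, 0.2355, 0.2273]
eef_rot: [-90.0, 0.0, 168.2]
contact_force: [0.2, 0.5, 0.4]
gripper_width: 0.0527
```

```bash
python3 - <<'E'
from h import *
c=cap("wrist","w4"); c=cap("top","t4"); up(c,150,110,410,290,3,"t4c")
s=r.get_state(); print(s['tcp_pos'],s['eef_rot'])
E
```

```text
[0.43185621 0.23557416 0.22720475] [-9.00191127e+01  6.74691000e-03  1.67746443e+02]
```

View pics/w4.png

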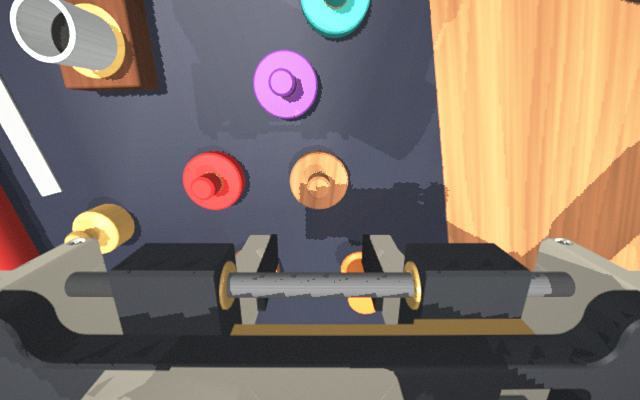

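```bash
python3 - <<'E'
from h import *
c=last("wrist"); hsv=cv2.cvtColor(c['bgr'],cv2.COLOR_BGR2HSV); H,S,V=[hsv[:,:,i].astype(int) for i in range(3)]
m=((abs(H-13)<7)&(S>80)&(V>70)); m2=np.zeros_like(m); m2[145:215,280:355]=m[145:215,280:355]
n,l,st,ce=cv2.connectedComponentsWithStats(m2.astype(np.uint8)); k=1+st[1:,4].argmax(); print(st[k],ce[k])
cs=max(cv2.findContours((l==k).astype(np.uint8),cv2.RETR_EXTERNAL,cv2.CHAIN_APPROX_NONE)[0],key=len).reshape(-1,2)
h=cv2.convexHull(cs.astype(np.float32)).reshape(-1,2)
w=(px2w(c,h,.022)*1000).astype(np.float32); print(cv2.minEnclosingCircle(w),cv2.fitEllipse(w))
print("knob top",px2w(c,[(318.5,184)],.056)); print("tcp proj",w2px(c,[(.4319,.2356,.024)]))
E
```

```text
[ 290  151   59   58 2365] [317.62790698 180.12642706]
((432.2457580566406, 238.0640106201172), 37.960330963134766) ((432.6145324707031, 238.15724182128906), (73.92339324951172, 75.92674255371094), 170.0050811767578)
knob top [[0.43168873 0.23380371]]
tcp proj [[318.70805135 179.0062282 ]]
```

Emit:
jog_arm --pt "0.4 -0.001 0.03 -0.001 0" --pt "0.4 0 0.035 0 0" --pt "0.4 0 0.035 0 0" --pt "0.4 0 0.035 0 0" --pt "0.4 0 0.03 0 0" --pt "0.4 0 0.015 0 0" --pt "0.4 0 0 0 0"

```text
time_s: 11.25
tcp_pos: [0.4321, 0.2352, 0.0447]
eef_rot: [-89.8, -0.1, 167.7]
contact_force: [1.1, 1.2, -0.3]
gripper_width: 0.0526
```

Emit:
jog_arm --pt "1 0 0 0 0" --pt "1 0 0 0 0" --pt "1 0 0 0 0" --pt "1 0 0 0 0" --pt "1 0 0 0 0" --pt "1 0 0 0 0" --squeeze 25

```text
time_s: 11.75
tcp_pos: [0.4333, 0.2366, 0.0475]
eef_rot: [-90.1, 0.0, 167.9]
contact_force: [-0.4, -0.4, 1.0]
gripper_width: 0.0276
```

Emit:
jog_arm --pt "1 0 -0.03 0 0" --pt "1 0 -0.04 0 0" --pt "1 0 -0.04 0 0" --pt "1 0 -0.035 0 0" --pt "1 0 -0.02 0 0" --pt "1 0 0 0 0"

```text
time_s: 12.25
tcp_pos: [0.4349, 0.2379, 0.2173]
eef_rot: [-90.4, 0.3, 168.0]
contact_force: [0.9, 1.5, -1.1]
gripper_width: 0.0273
```

```bash
python3 - <<'E'
from h import *
s=r.get_state(); print(s['tcp_pos'],s['eef_rot'],s['gripper_width'],s['contact_force'])
c=cap("wrist","w5")
d,t=delta((.6347,.0371,.2)); print(d)
print("expected cap plate centre px", w2px(c,[s['tcp_pos']+np.array([0,0,-.0235])]))
E
```

```text
[0.4348983  0.23794401 0.21734121] [-90.41765295   0.2835419  167.96984871] 0.02731745788022534 [ 0.89846211  1.46499569 -1.13038848]
[-0.2382  0.0145  0.1538]
expected cap plate centre px [[318.24591414 243.94918889]]
```

View pics/w5.png

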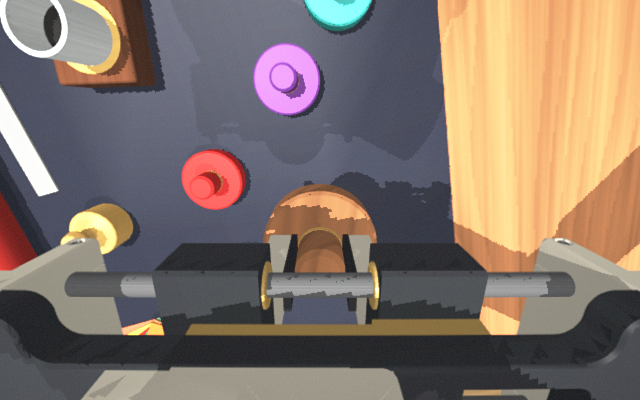

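```bash
cat >> h.py <<'E'
def capoff(c,s):
    from scipy.optimize import least_squares
    hsv=cv2.cvtColor(c['bgr'],cv2.COLOR_BGR2HSV); H,S,V=[hsv[:,:,i].astype(int) for i in range(3)]
    m=((H<22)&(S>90)&(V>40)); pts=[]
    for u in range(285,356,2):
        v=next((v for v in range(240,150,-1) if not m[v-3:v,u].any() and m[v:v+6,u].sum()>3),None)
        if v: pts.append((u,v))
    w=px2w(c,pts,s['tcp_pos'][2]-.0235-.001)
    q=least_squares(lambda p:np.hypot(w[:,0]-p[0],w[:,1]-p[1])-.037,s['tcp_pos'][:2],loss='soft_l1',f_scale=.001)
    M=Ro.from_euler('xyz',s['eef_rot'],degrees=True).as_matrix()
    return len(pts),q.x,(M.T@np.r_[q.x-s['tcp_pos'][:2],0])*1000,np.abs(q.fun).mean()
E
python3 - <<'E'
from h import *
print(capoff(last("wrist"),r.get_state()))
E
```

```text
(36, array([0.43359626, 0.23663362]), array([ 0.11868753, -0.00347584,  0.65478694]), np.float64(0.00024173694394770157))
```

Emit:
jog_arm --pt "1 -0.0298 0.002 0.0192 0" --pt "1 -0.0298 0.002 0.0192 0" --pt "1 -0.0298 0.002 0.0192 0" --pt "1 -0.0298 0.002 0.0192 0" --pt "1 -0.0298 0.002 0.0192 0" --pt "1 -0.0298 0.002 0.0192 0" --pt "1 -0.0298 0.002 0.0192 0" --pt "1 -0.0298 0.002 0.0192 0" --pt "1 0 0 0 0" --pt "1 0 0 0 0" --pt "1 0 0 0 0"

```text
time_s: 13.22
tcp_pos: [0.6333, 0.036, 0.1942]
eef_rot: [-89.9, -0.2, 167.9]
contact_force: [-0.4, 1.3, -1.3]
gripper_width: 0.0275
```

```bash
python3 - <<'E'
from h import *
print(r.get_state()['tcp_pos'],delta((.6347,.0371,.15)))
c=cap("wrist","w6")
s=r.get_state();print(capoff(c,s))
E
```

```text
[0.63325561 0.03599721 0.19417434] (array([-0.0013,  0.0442, -0.0014]), 0)
(29, array([0.6319915 , 0.03367932]), array([0.58518235, 0.00340298, 3.08191703]), np.float64(0.0007726705620979514))
```

View pics/w6.png

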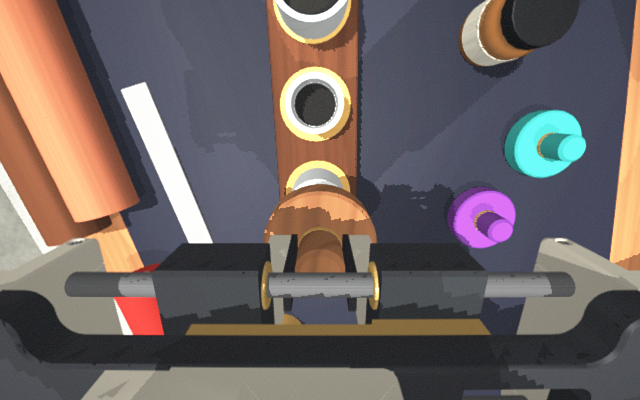

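```bash
python3 - <<'E'
from h import *
c=last("wrist"); hsv=cv2.cvtColor(c['bgr'],cv2.COLOR_BGR2HSV); S,V=hsv[:,:,1],hsv[:,:,2]
m=((S<45)&(V>150)).astype(np.uint8); b=np.zeros_like(m); b[65:140,278:352]=m[65:140,278:352]
n,l,st,ce=cv2.connectedComponentsWithStats(b); k=1+st[1:,4].argmax()
for q in cv2.findContours((l==k).astype(np.uint8),cv2.RETR_CCOMP,cv2.CHAIN_APPROX_NONE)[0]:
    if len(q)>40: print(cv2.fitEllipse((px2w(c,q.reshape(-1,2),.095)*1000).astype(np.float32)))
E
```

```text
((617.9124755859375, -50.42842483520508), (47.00376892089844, 47.425537109375), 119.95174407958984)
((617.79052734375, -49.77224349975586), (33.88682556152344, 34.9808235168457), 19.547863006591797)
```

Emit:
jog_arm --pt "1 -0.0012 0.016 -0.0014 0" --pt "1 0 0.016 0 0" --pt "1 0 0.012 0 0" --pt "1 0 0 0 0" --pt "1 0 0 0 0" --pt "1 0 0 0 0"

```text
time_s: 13.77
tcp_pos: [0.6359, 0.038, 0.153]
eef_rot: [-90.0, 0.1, 168.0]
contact_force: [0.0, 0.4, -0.8]
gripper_width: 0.0279
```

Emit:
jog_arm --pt "1 0 0.003 0 0" --pt "1 0 0.003 0 0" --pt "1 0 0.002 0 0" --pt "1 0 0 0 0"

```text
time_s: 14.1
tcp_pos: [0.6354, 0.0374, 0.1437]
eef_rot: [-90.0, -0.0, 167.9]
contact_force: [0.3, -1.0, -1.5]
gripper_width: 0.0272
```

Emit:
jog_arm --pt "1 0 0.002 0 0" --pt "1 0 0.002 0 0" --pt "1 0 0 0 0"

```text
time_s: 14.35
tcp_pos: [0.6354, 0.0374, 0.1396]
eef_rot: [-90.0, -0.0, 167.9]
contact_force: [-0.8, 0.3, -1.5]
gripper_width: 0.0277
```

Emit:
jog_arm --pt "1 0.0005 0.002 0 0" --pt "1 0 0.002 0 0" --pt "1 0 0 0 0"

```text
time_s: 14.6
tcp_pos: [0.6349, 0.0376, 0.1355]
eef_rot: [-90.0, -0.0, 167.9]
contact_force: [0.2, -0.1, -0.6]
gripper_width: 0.0273
```

Emit:
jog_arm --pt "1 0 0.002 0 0" --pt "1 0 0.002 0 0" --pt "1 0 0 0 0"

```text
time_s: 14.85
tcp_pos: [0.6349, 0.0376, 0.1315]
eef_rot: [-90.0, -0.0, 167.9]
contact_force: [-1.2, -0.3, -1.6]
gripper_width: 0.0276
```

Past the wrong-tube stop height with no force, so this cap appears to fit the left tube.

Emit:
jog_arm --pt "1 0 0.002 0 0" --pt "1 0 0.002 0 0" --pt "1 0 0.002 0 0" --pt "1 0 0 0 0"

```text
time_s: 15.18
tcp_pos: [0.6349, 0.0375, 0.1255]
eef_rot: [-90.0, -0.0, 167.9]
contact_force: [-1.1, 0.5, -0.9]
gripper_width: 0.0277
```

Emit:
jog_arm --pt "1 0 0.001 0 0" --pt "1 0 0.001 0 0" --pt "1 0 0 0 0"

```text
time_s: 15.43
tcp_pos: [0.6353, 0.0376, 0.1246]
eef_rot: [-90.0, 0.0, 168.0]
contact_force: [-1.6, -0.6, 2.0]
gripper_width: 0.0277
```

Emit:
jog_arm --pt "1 0 0.0005 0 0" --pt "0.5 0 0 0 0" --pt "0.5 0 0 0 0" --pt "0.4 0 0 0 0" --pt "0.4 0 0 0 0" --pt "0.4 0 0 0 0" --pt "0.4 0 -0.02 0 0" --pt "0.4 0 -0.03 0 0" --pt "0.4 0 -0.03 0 0" --pt "0.4 0 -0.02 0 0" --pt "0.4 0 0 0 0"

```text
time_s: 16.35
tcp_pos: [0.6376, 0.0379, 0.229]
eef_rot: [-90.2, 0.4, 168.0]
contact_force: [0.7, -0.8, -0.1]
gripper_width: 0.0525
```

```bash
python3 - <<'E'
from h import *
s=r.get_state(); print(s['tcp_pos'],s['gripper_width'],s['contact_force'])
c=cap("scene","s7"); up(c,210,160,470,290,3,"s7c")
d,t=delta((.554,.351,.22)); print(d,d/9)
E
```

```text
[0.63755956 0.03790728 0.22900094] 0.05248983232694566 [ 0.72074039 -0.8421527  -0.12534998]
[ 0.146   0.0064 -0.289 ] [ 0.01622222  0.00071111 -0.03211111]
```

View pics/s7c.png

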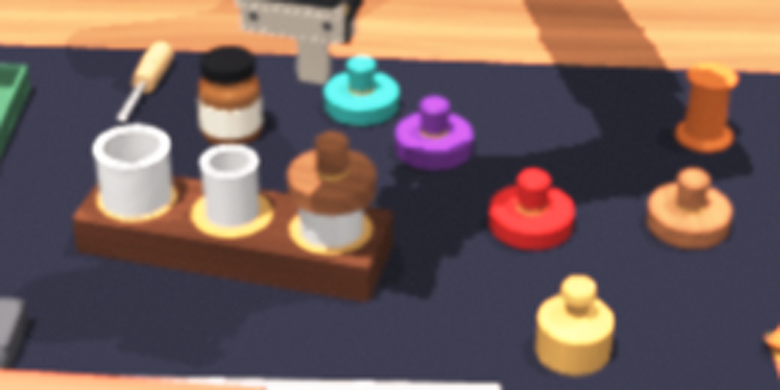

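The cap sits level and low on the left tube, at crop (332,190). The second wooden cap is at crop (690,210), so I go there next.

Emit:
jog_arm --pt "0.4 0.0162 0 -0.0321 0" --pt "0.4 0.0162 0 -0.0321 0" --pt "0.4 0.0162 0 -0.0321 0" --pt "0.4 0.0162 0 -0.0321 0" --pt "0.4 0.0162 0 -0.0321 0" --pt "0.4 0.0162 0 -0.0321 0" --pt "0.4 0.0162 0 -0.0321 0" --pt "0.4 0.0162 0 -0.0321 0" --pt "0.4 0.0162 0 -0.0321 0" --pt "0.4 0 0 0 0" --pt "0.4 0 0 0 0"

```text
time_s: 17.32
tcp_pos: [0.5517, 0.3522, 0.2218]
eef_rot: [-89.9, -0.1, 168.1]
contact_force: [0.5, -1.5, -1.2]
gripper_width: 0.0524
```

```bash
python3 - <<'E'
from h import *
s=r.get_state(); c=cap("wrist","w8"); print(s['tcp_pos'])
hsv=cv2.cvtColor(c['bgr'],cv2.COLOR_BGR2HSV); H,S,V=[hsv[:,:,i].astype(int) for i in range(3)]
m=((abs(H-13)<7)&(S>80)&(V>70)); m2=np.zeros_like(m); m2[140:225,275:360]=m[140:225,275:360]
n,l,st,ce=cv2.connectedComponentsWithStats(m2.astype(np.uint8)); k=1+st[1:,4].argmax(); print(st[k],ce[k])
cs=max(cv2.findContours((l==k).astype(np.uint8),cv2.RETR_EXTERNAL,cv2.CHAIN_APPROX_NONE)[0],key=len)
w=(px2w(c,cv2.convexHull(cs).astype(np.float32).reshape(-1,2),.022)*1000).astype(np.float32); print(cv2.minEnclosingCircle(w),cv2.fitEllipse(w))
print(delta((.554,.351,.047)))
E
```

```text
[0.5516948  0.35220265 0.2217979 ]
[ 288  150   60   60 1927] [317.25998962 183.29579657]
((553.3231811523438, 352.8338928222656), 38.07738494873047) ((553.5347290039062, 353.0777282714844), (73.92182159423828, 76.0521011352539), 163.8490447998047)
(array([-0.0021,  0.1751, -0.0008]), 0)
```

View pics/w8.png

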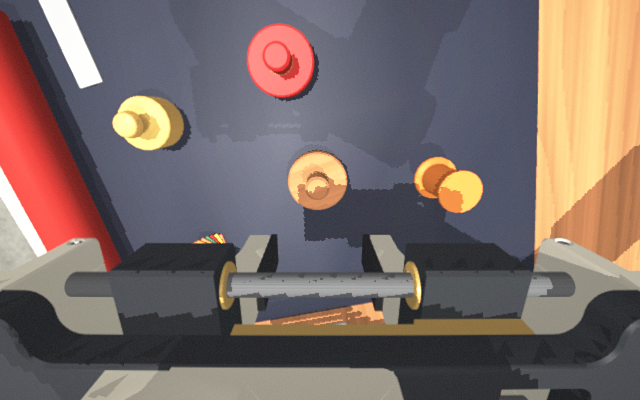

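Emit:
jog_arm --pt "0.4 -0.002 0.03 -0.001 0" --pt "0.4 0 0.035 0 0" --pt "0.4 0 0.035 0 0" --pt "0.4 0 0.035 0 0" --pt "0.4 0 0.025 0 0" --pt "0.4 0 0.015 0 0" --pt "0.4 0 0 0 0" --pt "0.4 0 0 0 0" --pt "0.4 0 0 0 0"

```text
time_s: 18.12
tcp_pos: [0.5555, 0.3502, 0.0487]
eef_rot: [-90.0, 0.0, 167.9]
contact_force: [0.9, -0.2, 0.2]
gripper_width: 0.0524
```

Emit:
jog_arm --pt "1 0 0 0 0" --pt "1 0 0 0 0" --pt "1 0 0 0 0" --pt "1 0 0 0 0" --pt "1 0 0 0 0" --pt "1 0 0 0 0" --squeeze 25

```text
time_s: 18.62
tcp_pos: [0.5551, 0.3513, 0.0489]
eef_rot: [-90.0, 0.0, 168.0]
contact_force: [-1.6, 0.2, 3.4]
gripper_width: 0.0271
```

Emit:
jog_arm --pt "1 0 -0.03 0 0" --pt "1 0 -0.04 0 0" --pt "1 0 -0.04 0 0" --pt "1 0 -0.04 0 0" --pt "1 0 -0.02 0 0" --pt "1 0 0 0 0" --pt "1 0 0 0 0" --pt "1 0 0 0 0"

```text
time_s: 19.28
tcp_pos: [0.5543, 0.3507, 0.2172]
eef_rot: [-89.9, -0.1, 167.9]
contact_force: [0.9, 0.2, -2.2]
gripper_width: 0.0275
```

```bash
python3 - <<'E'
from h import *
s=r.get_state(); c=cap("wrist","w9"); print(s['tcp_pos'],s['gripper_width'],capoff(c,s))
d,t=delta((.6183,-.0510,.22)); print(d,d/11)
E
```

```text
[0.55426165 0.35073911 0.21722509] 0.02754065457542331 (36, array([0.55262812, 0.34856047]), array([1.14188931, 0.00470685, 2.47203592]), np.float64(0.00029661384861744366))
[-0.1467 -0.0028  0.3793] [-0.01333636 -0.00025455  0.03448182]
```

View pics/w9.png

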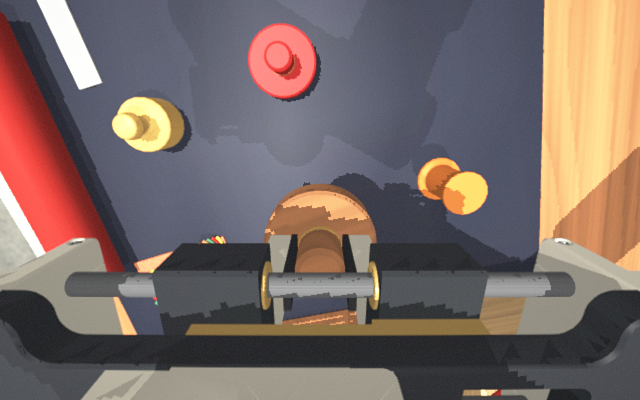

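Emit:
jog_arm --pt "1 -0.0133 0 0.0345 0" --pt "1 -0.0133 0 0.0345 0" --pt "1 -0.0133 0 0.0345 0" --pt "1 -0.0133 0 0.0345 0" --pt "1 -0.0133 0 0.0345 0" --pt "1 -0.0133 0 0.0345 0" --pt "1 -0.0133 0 0.0345 0" --pt "1 -0.0133 0 0.0345 0" --pt "1 -0.0133 0 0.0345 0" --pt "1 -0.0133 0 0.0345 0" --pt "1 -0.0133 0 0.0345 0" --pt "1 0 0 0 0"

```text
time_s: 20.33
tcp_pos: [0.6182, -0.056, 0.2163]
eef_rot: [-89.9, -0.2, 167.7]
contact_force: [0.5, 2.4, -0.9]
gripper_width: 0.0274
```

Emit:
jog_arm --pt "1 0 0.02 0 0" --pt "1 0 0.02 0 0" --pt "1 0 0.015 0 0" --pt "1 0 0.008 0 0" --pt "1 0 0 0 0" --pt "1 0 0 0 0" --pt "1 0 0 0 0"

```text
time_s: 20.92
tcp_pos: [0.6194, -0.0504, 0.1561]
eef_rot: [-90.0, 0.0, 168.0]
contact_force: [0.1, 0.0, -1.2]
gripper_width: 0.0276
```

```bash
python3 - <<'E'
from h import *
print(delta((.6183,-.0510,.145)))
E
```

```text
(array([0.001 , 0.0111, 0.0008]), 0)
```

Emit:
jog_arm --pt "1 0.0008 0.003 0.0008 0" --pt "1 0 0.003 0 0" --pt "1 0 0.003 0 0" --pt "1 0 0.002 0 0" --pt "1 0 0 0 0" --pt "1 0 0 0 0"

```text
time_s: 21.42
tcp_pos: [0.6179, -0.0512, 0.1445]
eef_rot: [-90.0, -0.0, 167.9]
contact_force: [0.2, 0.2, -0.9]
gripper_width: 0.027
```

Emit:
jog_arm --pt "1 0 0.002 0 0" --pt "1 0 0.002 0 0" --pt "1 0 0 0 0"

```text
time_s: 21.67
tcp_pos: [0.6183, -0.0512, 0.1437]
eef_rot: [-90.0, 0.1, 168.0]
contact_force: [-9.4, 1.5, 18.7]
gripper_width: 0.0274
```

Emit:
jog_arm --pt "1 0 0.002 0 0" --pt "1 0 0 0 0"

```text
time_s: 21.83
tcp_pos: [0.6184, -0.0513, 0.1434]
eef_rot: [-90.0, 0.2, 168.0]
contact_force: [-14.1, 3.4, 30.7]
gripper_width: 0.0279
```

Blocked at rim height with about 30 N. I back off and try the right tube.

Emit:
jog_arm --pt "1 0 -0.01 0 0" --pt "1 0 -0.02 0 0" --pt "1 0 -0.005 0 0" --pt "1 0 0 0 0" --pt "1 0 0 0 0"

```text
time_s: 22.25
tcp_pos: [0.6179, -0.0511, 0.1732]
eef_rot: [-90.0, 0.0, 167.9]
contact_force: [0.1, -0.1, -2.2]
gripper_width: 0.0277
```

```bash
python3 - <<'E'
from h import *
s=r.get_state(); c=cap("wrist","w10"); print(s['tcp_pos'],s['contact_force'])
print(delta((.6017,-.1395,.17)))
E
```

```text
[ 0.61789444 -0.05105075  0.1732278 ] [ 0.05765335 -0.10002718 -2.16324145]
(array([-0.0031,  0.0026,  0.0897]), 0)
```

View pics/w10.png

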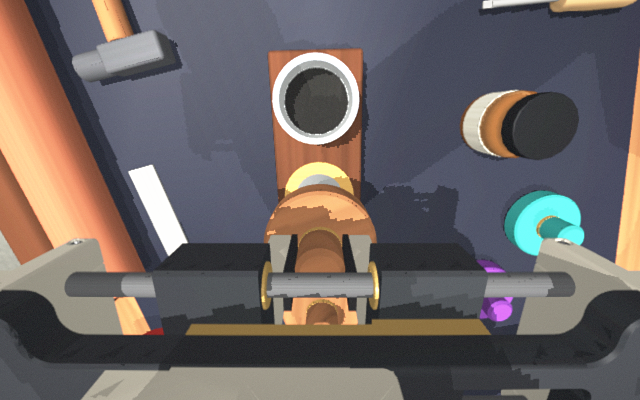

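The cap is still straight in the grip, with its top edge at (320,184) as before. Now the right tube, whose rim is at (316,98).

Emit:
jog_arm --pt "1 -0.001 0 0.03 0" --pt "1 -0.001 0 0.03 0" --pt "1 -0.001 0 0.0297 0" --pt "1 0 0.01 0 0" --pt "1 0 0.01 0 0" --pt "1 0 0 0 0" --pt "1 0 0 0 0" --pt "1 0 0 0 0"

```text
time_s: 22.97
tcp_pos: [0.6023, -0.1388, 0.1532]
eef_rot: [-90.0, -0.0, 168.0]
contact_force: [0.1, -0.4, -1.1]
gripper_width: 0.0271
```

```bash
python3 - <<'E'
from h import *
print(delta((.6017,-.1395,.145)))
E
```

```text
(array([0.0005, 0.0082, 0.0008]), 0)
```

Emit:
jog_arm --pt "1 0.0005 0.003 0.0006 0" --pt "1 0 0.003 0 0" --pt "1 0 0.002 0 0" --pt "1 0 0 0 0" --pt "1 0 0 0 0"

```text
time_s: 23.38
tcp_pos: [0.6015, -0.1398, 0.1455]
eef_rot: [-90.0, -0.0, 168.0]
contact_force: [-0.0, 1.0, -1.4]
gripper_width: 0.0274
```

Emit:
jog_arm --pt "1 0 0.002 0 0" --pt "1 0 0.002 0 0" --pt "1 0 0 0 0"

```text
time_s: 23.63
tcp_pos: [0.6013, -0.14, 0.1411]
eef_rot: [-90.0, -0.0, 167.9]
contact_force: [-0.2, -0.5, -1.5]
gripper_width: 0.0272
```

Emit:
jog_arm --pt "1 0 0.002 0 0" --pt "1 0 0 0 0"

```text
time_s: 23.8
tcp_pos: [0.6014, -0.14, 0.1392]
eef_rot: [-90.0, -0.0, 167.9]
contact_force: [0.1, 1.2, -1.5]
gripper_width: 0.0276
```

Emit:
jog_arm --pt "1 0 0.002 0 0" --pt "1 0 0.002 0 0" --pt "1 0 0 0 0"

```text
time_s: 24.05
tcp_pos: [0.6013, -0.14, 0.135]
eef_rot: [-90.0, -0.0, 167.9]
contact_force: [0.4, -0.4, -2.3]
gripper_width: 0.0274
```

Emit:
jog_arm --pt "1 0 0.002 0 0" --pt "1 0 0.002 0 0" --pt "1 0 0 0 0"

```text
time_s: 24.3
tcp_pos: [0.6013, -0.14, 0.131]
eef_rot: [-90.0, -0.0, 167.9]
contact_force: [0.1, 0.1, -2.2]
gripper_width: 0.0273
```

Free, so it fits the right tube. Home is at about 0.126 or a little under.

Emit:
jog_arm --pt "1 0 0.002 0 0" --pt "1 0 0.002 0 0" --pt "1 0 0 0 0"

```text
time_s: 24.55
tcp_pos: [0.6013, -0.1399, 0.1271]
eef_rot: [-90.0, -0.0, 167.9]
contact_force: [-1.1, -0.8, -1.5]
gripper_width: 0.0275
```

Emit:
jog_arm --pt "1 0 0.001 0 0" --pt "1 0 0.001 0 0" --pt "1 0 0 0 0"

```text
time_s: 24.8
tcp_pos: [0.6016, -0.14, 0.1258]
eef_rot: [-90.0, 0.0, 168.0]
contact_force: [-0.9, 0.5, -0.8]
gripper_width: 0.0275
```

Emit:
jog_arm --pt "1 0 0.001 0 0" --pt "1 0 0 0 0"

```text
time_s: 24.97
tcp_pos: [0.6016, -0.1399, 0.1256]
eef_rot: [-90.0, 0.0, 168.0]
contact_force: [-4.2, 2.1, 7.3]
gripper_width: 0.0276
```

Home with 7 N of contact. I release, retreat and inspect.

Emit:
jog_arm --pt "0.5 0 0 0 0" --pt "0.5 0 0 0 0" --pt "0.4 0 0 0 0" --pt "0.4 0 0 0 0" --pt "0.4 0 0 0 0" --pt "0.4 0 -0.02 0 0" --pt "0.4 0 -0.03 0 0" --pt "0.4 0 -0.035 0 0" --pt "0.4 0 -0.035 0 0" --pt "0.4 0.03 0 -0.01 0" --pt "0.4 0.035 0 0 0" --pt "0.4 0.035 0 0 0"

```text
time_s: 25.97
tcp_pos: [0.5051, -0.1089, 0.2445]
eef_rot: [-90.0, 0.0, 167.9]
contact_force: [0.0, 0.4, 0.6]
gripper_width: 0.0525
```

Emit:
jog_arm --pt "0.4 0.035 0 0 0" --pt "0.4 0 0 0 0" --pt "0.4 0 0 0 0"

```text
time_s: 26.22
tcp_pos: [0.4704, -0.1018, 0.2455]
eef_rot: [-90.0, 0.1, 168.0]
contact_force: [0.5, 0.3, 0.5]
gripper_width: 0.0528
```

```bash
python3 - <<'E'
from h import *
c=cap("scene","s11"); up(c,150,160,410,290,3,"s11c")
hsv=cv2.cvtColor(c['bgr'],cv2.COLOR_BGR2HSV)
for n,(x,y) in dict(L=(.6347,.0371),R=(.6017,-.1398)).items():
    for z in (.133,.120): print(n,z,w2px(c,[(x,y,z)]))
cap("top","t11"); up(last("top"),150,110,500,290,2,"t11c")
E
```

```text
L 0.133 [[320.13156264 205.07093568]]
L 0.12 [[320.20661278 209.44393633]]
R 0.133 [[252.81914811 195.26162078]]
R 0.12 [[253.24924616 199.53103373]]
```

View pics/s11c.png

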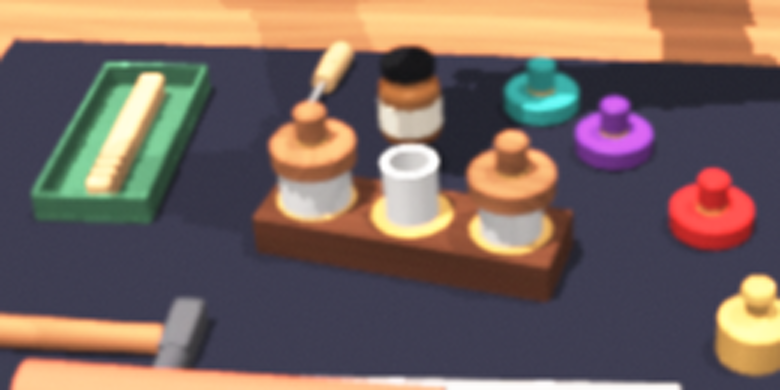

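View pics/t11c.png

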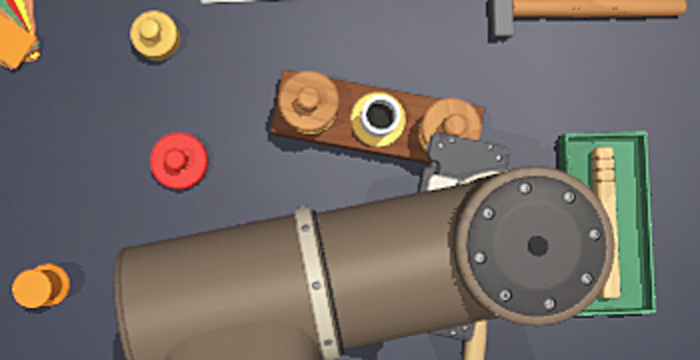

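Both knob tops appear where a fully seated cap should put them: predicted crop (510,135) and (308,106), seen at about (512,137) and (309,108). The middle tube is open and the slicker is flat in the tray. Handing in.

```bash
python3 -c "
from plant import r
print(r.close_job())"
```

```text
the job is handed in; nothing more can be done
None
```

The job is done and handed in at about 26 s of the 72 s allowed. The handover reports no verdict.

- **Slicker:** I lifted it off the tubes first and laid it flat in the green tray. The pictures show it on the tray floor, inside the walls.
- **First cap:** the wooden cap nearer the robot slid freely onto the left (+y, 55 mm) tube. It met light contact of about 2 N at the height where the plate rests on the rim.
- **Second cap:** the farther wooden cap was blocked at rim height on the middle (47 mm) tube, with about 31 N upward on the tool (about 34 N in all). I then tried the right (-y, 63 mm) tube, where it went fully home with about 7 N of contact.
- **Open tube:** the middle tube has no cap.

**Last checks:** both caps stand level, with their knob tops within about 1 pixel of the fully seated position in the scene picture. In those pictures I saw no change in the weight, spool, glue jar, awl or coloured look-alikes. The arm was clear of everything when I handed in. None of the final checks failed. The wrist-camera reading of the second cap in the grip was about 2 mm off the first cap's. I took that as position noise because the pictures matched, and the cap went on freely.

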